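# Indicate a bowed hoist shaft in V-blocks and leave its high spot up

### The arm

A 7-joint arm with a two-finger parallel gripper is mounted at the origin on the work surface. World frame = base frame: x ahead of the robot, y to its left, z up, the work surface at z = 0. Lengths are in m, angles in rad, forces in N, time in s.
With the tool pointing down it reaches from about 0.4 to 0.85 m from the base axis. Payload 10.4 kg.
Tool frame: the origin (TCP) lies between the finger pads; the fingertips stand r.nose_length ahead of it and the grasp point (between the pads) lies 6 mm ahead of it (r.nose_length is the distance from the TCP to the fingertips, in m); z points along the fingers, x is the direction in which the jaws open and shut, and the axes are right-handed (so a half turn about z gives the same grasp; the last joint's range is limited). The gripper opens to 87 mm and grips with 3 to 60 N. Pads are 19 mm wide; open, the fingers measure 117 mm over their backs; the gripper's body (75 mm by 190 mm) begins 51 mm behind the grasp point.
Start: joints at [1.263, 0.332, -0.065, 1.46, 0.022, 1.35, -0.088], TCP at [0.176, -0.6, 0.248] pointing down, gripper open.
Joint ranges: [-2.6, 2.6], [-0.5, 2.12], [-1.47, 1.34], [0.16, 2.42], [-1.27, 4.41], [0.06, 2.06], [-2.6, 2.6]. Speed limits (rad/s): [2.22, 2.22, 2.79, 2.79, 3.14, 3.14, 3.14].

### API

Orientations are given as a unit quaternion [x, y, z, w].
In Python, from bench import r gives the robot as it stands. The module is installed in compiled form; this text tells all that it offers.
- The arm moves only by the shell command python3 -m creep 'ROWS' [OPENING] [FORCE]. ROWS is JSON, a list of rows, each an object of numbers: "x", "y", "z": the shift along the world's x, y, z in m; "spin": the turn about the world's z in degrees. In form: [{"x": .., "y": .., "z": .., "spin": ..}, ...]. A call has 1 to 12 rows; each row is the pose to reach, as a shift and turn from the pose commanded when the call began; what a row does not reach only later rows make up. A row lasts 1/8 s, in which the tool goes at most 62.5 mm and 10.7 degrees, less where a joint would pass 70% of its speed; a pose out of reach is approached as far as the arm can. A call with a gripper value outside its range is refused whole. OPENING is the finger opening in m, from 0 to 0.087, set as the call begins (- or left out, the last holds). The fingers move at their own pace and stop on an object; FORCE is the grip in N (left out, the last holds). Time passes only in rows, so rows that repeat a pose let the fingers close. It gives the time, the measured TCP pose, the force and the opening at its end, in the units of the state.
- r.read_state(): the state, without advancing time (a new reading comes with each control period).
- r.camera(name): name is "side" or "top" or "wrist"; returns a dict with "pixels" (400x640x3 uint8, blue, green, red), "z_map" (400x640 float32, m along the optical axis (not along the pixel's ray), 0 where there is no reading), "K" (3x3 intrinsics, pixels), "R" (3x3) and "t" (3): a world point X has camera coordinates R X + t. Camera axes: x right, y down, z forward; pixel columns grow to the right and rows downward; lengths in m; the calibration is good to about 2 mm. The wrist camera is an equidistant fisheye: a pixel r from the principal point sees the ray r / f radians off the axis. A picture is of the moment at which its call begins.
- r.close_job(): hands the job in, once; it reports no verdict.
The state is a dict: "time": time; "joint_positions": joint angles; "joint_vel": joint speeds; "joint_torque": joint torques, N m; "ee_pos": TCP position; "eef_rot": TCP orientation; "ft_force": force on the tool from outside, world axes, zero at the start; "torque": the same for the moment, N m; "width": finger opening in m.
Only numpy, scipy, OpenCV 4.12 (cv2) and the standard library are available. Lean on these libraries where they do the work, as an engineer would, in place of code of your own. Each camera call takes 0.05 s, during which the arm holds its last target. There are 200 camera calls.

### The job

The bronze hoist shaft in the V-blocks is bowed, and its high side must be found before it can be pressed straight. Hold the indicator by its arm, not by the gauge, slide it gently down the post until the sprung plunger sits on the shaft about halfway in, never driven hard against its stop, and let go. Then turn the shaft by its crank handle, without pulling it up out of the V-blocks, through the needle's lowest reading and on to its highest, and leave it at the highest with the plunger still on it and the other things on the bench undisturbed.

Things in the scene. Friction and masses are not known exactly. Their poses are not given: they have to be found in the camera images.
- plate: Fixed cast-iron plate, 260 x 260 x 20 mm, on the bench. Origin at its underside; z up, y along the shaft (crank at the -y end), x across it towards the post. It carries two steel V-blocks (each 72 x 32 mm at y = +-75 mm, with sprung stirrup clamps up to z = 148 mm) and a 22 mm steel post at x = +100 mm, y = 0, up to z = 270 mm.
- shaft_line (a point): Fixed point on the turning axis of the shaft, midway between the V-blocks, straight below the plunger (105 mm above the bench). Axes as the plate's: y along the shaft. The bronze shaft has 24 mm journals; its middle is 30 mm thick and bowed about 2 mm off this axis, towards a side that is not known and shows in no pose; high_spot, which is not measured, is the point of its surface on that side.
- handle_mid (a point): Middle of the black crank handle, a sleeve 80 mm long and 19 mm thick that revolves freely on its pin. Its y axis is parallel to the shaft; it stands 185 mm from shaft_line along -y and runs on a circle of 40 mm radius about the shaft's axis. The crank arm and hub end 50 mm from this point, towards +y. Turning takes about 4 N at the handle; the shaft stays where it is left.
- bar_mid (a point): Middle of the indicator's steel arm, a level bar 16 mm wide (y) and 20 mm high (z), axes as the plate's: x along the bar. The free bar runs 41 mm to the gauge's eye (-x) and 20 mm to the carriage block (+x). The carriage slides straight up and down on the post by hand (up to 60 mm down) with about 5 N down or 15 N up, and stays where left.
- carriage: The carriage block (44 x 46 x 44 mm, aluminium) that slides on the post and carries arm and gauge. Origin on the post's axis at the arm's middle height; axes as the plate's.
- seat (a joint): Lift of the shaft's crank end out of its V-block, rad of tilt about the far V-block: 0 seated, 0.01 = 1.5 mm up. Weight and stirrup springs hold it down: an upward pull at the handle of about 11 N starts to lift it and about 13 N lifts it 1.5 mm. The reading of this joint is too noisy to show 1.5 mm: go by the force. It drops back when let go.
- needle (a joint): Angle of the black needle on the white dial, rad: 0 with the plunger free, needle towards the robot (plate -x); it turns clockwise seen from above, 0.5 rad for each mm the plunger is pushed in, to 6.0 at the end of its 12 mm travel. Mid-travel is 3.0. Higher reading = higher shaft surface.
- plunger: Sprung steel plunger with an 8 mm ball foot that hangs from the gauge straight above the shaft. Origin at the tip of the foot; when free the tip is 55 mm below bar_mid's height and at the start some 15 to 37 mm above the shaft. Spring: 0.8 N at first, 2.6 N at full travel of 12 mm; beyond that it is solid.
- gauge: The dial gauge, a 70 mm round case lying face up with its dial on top, clamped by its 8 mm stem in the eye of the arm. Origin on its axis at the arm's middle height; dial face 33 mm above that. It moves with the arm.
- crank: Steel crank clamped on the shaft's -y end at no particular angle to the bow. Origin on the turning axis, below the plunger; z axis points from the turning axis towards the handle. Its 38 mm hub ends 135 mm from the origin along -y, where the handle begins 10 mm further out.
- plaster_cast: Bystander: small plaster casting, 64 mm wide, 100 mm high, standing on the bench. Origin at its foot.
- spanner: Bystander: steel spanner 170 mm long, lying on the bench. Origin at its underside.
- mallet: Bystander: wooden mallet 230 mm long with a head 60 mm thick and 90 mm wide, lying on the bench. Origin at its underside, halfway along.

How it is judged:
On the way, in this order (a step that is already met when the one before it is completed fails the run):
1. the plunger is set on the shaft about halfway in (needle between 2 and 4 rad) and the arm is let go (value of joint needle between 2 and 4 rad and contact force between the fingers and carriage below 0.5 N), for 0.3 s.
2. the shaft is turned through its lowest reading with the plunger on it (angle between high_spot's own z axis and vertical above 2.7 rad and value of joint needle above 0.1 rad).
At the end, for the whole second after the job is handed in: The shaft rests with its high spot under the plunger, within 0.35 rad (20 degrees) of straight up, the plunger still pressed in and short of the end of its travel (needle between 1.0 and 5.95 rad), the shaft seated in its V-blocks (joint seat below 0.004 rad) and the crank let go and at rest (angle between high_spot's own z axis and vertical below 0.35 rad and value of joint needle between 1 and 5.95 rad and value of joint seat below 0.004 rad and angular speed of crank below 0.05 rad/s); the robot touches nothing.
It fails at once if the plunger is driven against something solid (more than 8 N) (contact force between plunger and anything else above 8 N).
It fails at once if the gauge itself is pushed or gripped (more than 5 N) (contact force between the fingers and gauge above 5 N).
It fails at once if the crank end of the shaft is pulled more than 1.5 mm up out of its V-block (joint seat above 0.01 rad) (value of joint seat above 0.01 rad).
It fails at once if a bystander (cast, spanner, mallet) is moved more than 30 mm (distance of any of plaster_cast, spanner, mallet from where it was at the start of the episode above 0.03 m).
It also fails if it takes over 70 s, if anything falls off the work surface, if the arm or the gripper's body presses on something with over 40 N, if the wrist force passes 120 N, or if a joint passes its speed limit or range.

## Working session

There is one attempt and no reset: what is moved stays moved. The work goes in short steps, Python scripts to look and compute and a shell command to move; the robot and the scene stay as the last step left them, time stands still between calls to the robot, and variables do not carry over. Pictures are saved under pics/ and viewed, about 8 in all and at most 12, crops included, and the job is handed in when it is done.

```bash
mkdir -p pics
cat > h.py <<'E'
import numpy as np, cv2
from bench import r
def shot(cam,name=None):
    c=r.camera(cam)
    if name: cv2.imwrite(f'pics/{name}.png',c['pixels'])
    return c
def world(c,u,v,z=None):
    K,R,t=c['K'],np.array(c['R']),np.array(c['t'])
    d=np.array([(u-K[0][2])/K[0][0],(v-K[1][2])/K[1][1],1.])
    o=-R.T@t; w=R.T@d
    if z is None: return o+w*c['z_map'][int(v),int(u)]
    return o+w*(z-o[2])/w[2]
E
python3 - <<'E'
from h import *
a=shot('top','top0');b=shot('side','side0')
for c in(a,b):
    print(c['K'],c['R'],c['t'],-np.array(c['R']).T@c['t'])
s=r.read_state();print(s['time'],s['ee_pos'],s['eef_rot'],s['ft_force'],r.nose_length,s['width'])
np.savez('s0.npz',**{k+n:np.array(c[k]) for n,c in(('a',a),('b',b)) for k in('K','R','t','z_map','pixels')})
E
```

```text
[[452.09516093   0.         317.56384154]
 [  0.         452.09516093 210.54138616]
 [  0.           0.           1.        ]] [[-0.02020729 -0.99914588 -0.03604408]
 [-0.98785861  0.02550739 -0.15324734]
 [ 0.15403584  0.03250975 -0.98753029]] [0.07667561 0.64439355 0.90697962] [0.49841175 0.03068765 0.99718515]
[[466.34495018   0.         315.17597576]
 [  0.         466.34495018 193.17352592]
 [  0.           0.           1.        ]] [[ 8.64396287e-01 -5.02810682e-01 -6.90202900e-04]
 [-3.66434838e-01 -6.29007513e-01 -6.85620199e-01]
 [ 3.44303017e-01  5.92900469e-01 -7.27959110e-01]] [-0.52345934  0.36855289  0.92007565] [ 0.27074211 -0.5768917   0.92210347]
0.1 [ 0.17553036 -0.59952905  0.24686481] [ 8.00326848e-01 -5.99563649e-01 -5.06037699e-04 -3.34601956e-04] [ 0.57546326 -0.15629546 -0.26472531] 0.025 0.08709060529105427
```

View pics/top0.png

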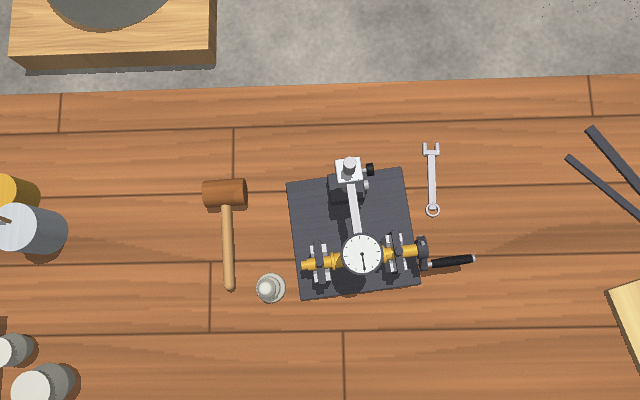

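View pics/side0.png

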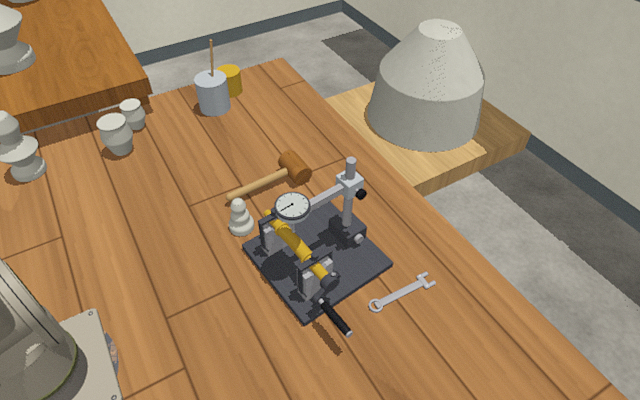

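The top view shows the plate around (355,233), the dial at (362,254), the carriage at (349,172) and the handle from (425,265) to (475,259). In the side view the handle is at (335,316), near the bottom of its circle and towards +x.

Run:
```python
from h import *
d=np.load('s0.npz')
C={n:{k:d[k+n] for k in('K','R','t','z_map','pixels')} for n in'ab'}
def cloud(c):
    v,u=np.mgrid[:400,:640];K=c['K'];z=c['z_map']
    p=np.stack([(u-K[0,2])/K[0,0]*z,(v-K[1,2])/K[1,1]*z,z],-1)
    return (p-c['t'])@c['R']
for n,c in C.items():
    P=cloud(c);g=c['pixels'].astype(int);mx=g.max(-1);mn=g.min(-1)
    ok=(c['z_map']>0)
    reg=ok&(P[...,0]>.3)&(P[...,0]<.75)&(P[...,1]>-.3)&(P[...,1]<.25)
    # plate
    m=reg&(abs(P[...,2]-.02)<.008)&(mx<110)&(mx-mn<30)
    q=P[m][:,:2]; rect=cv2.minAreaRect(q.astype(np.float32)); print(n,'plate',rect,m.sum(),np.median(P[m][:,2]))
    # handle: dark, 
    x0=(425,252,480,272) if n=='a' else (318,298,354,338)
    b=np.zeros_like(m);b[x0[1]:x0[3],x0[0]:x0[2]]=1
    m=b&ok&(mx<60)&(P[...,2]>.035)
    q=P[m]; print('handle',m.sum(),q.mean(0),q.min(0),q.max(0)); print(np.linalg.svd(q-q.mean(0))[2][0])
    # dial white
    x0=(335,230,388,278) if n=='a' else (270,188,315,225)
    b=np.zeros_like(m);b[x0[1]:x0[3],x0[0]:x0[2]]=1
    m=b&ok&(mn>190)&(P[...,2]>.15)
    vv,uu=np.nonzero(m); (cx,cy),_,_=cv2.minAreaRect(np.stack([uu,vv],1).astype(np.float32))
    print('dial',m.sum(),np.median(P[m],0),(P[m].min(0)+P[m].max(0))/2,cx,cy)
    # post top
    m=reg&(P[...,2]>.255); print('post',m.sum(),P[m].mean(0),P[m].max(0))
    m=reg&(P[...,2]>.17)&(P[...,0]>.55)&(P[...,2]<.262); print('carr',m.sum(),P[m].min(0),P[m].max(0),np.median(P[m],0))
```

```text
a plate ((0.6006112098693848, 0.0044466108083724976), (0.2593320608139038, 0.28880301117897034), 6.516221046447754) 9197 0.01979070479395164
handle 359 [ 0.53296171 -0.20282198  0.08709266] [ 0.5212692  -0.24412809  0.07857465] [ 0.54386095 -0.14605517  0.11319959]
[-0.10243635  0.99470825  0.00789202]
dial 1080 [ 0.54384005 -0.01571107  0.23139121] [ 0.54861912 -0.01672901  0.22070307] 362.1422119140625 252.80735778808594
post 152 [0.6901502  0.00074094 0.26858237] [0.70236372 0.01096236 0.27330392]
carr 1727 [ 0.55001626 -0.05150739  0.17831757] [0.71418084 0.02541808 0.2619552 ] [ 0.64033081 -0.00832221  0.22025696]
b plate ((0.6014278531074524, -0.010932877659797668), (0.2604690492153168, 0.26184922456741333), 6.7671709060668945) 6057 0.017926115189125007
handle 328 [ 0.53079214 -0.20333448  0.08465062] [ 0.52084771 -0.24292837  0.06525668] [ 0.54328765 -0.15309648  0.09065278]
[-0.09933987  0.99467732 -0.02736082]
dial 481 [ 0.54316233 -0.01631839  0.22968168] [ 0.55549415 -0.01609241  0.21930947] 293.6473083496094 205.0726318359375
post 103 [ 0.68963818 -0.00219513  0.26491793] [0.70257981 0.01185788 0.26962468]
carr 1422 [ 0.55003966 -0.05208861  0.17514706] [0.71719356 0.02154519 0.26199525] [ 0.66756816 -0.0134337   0.21134647]
```

Run:
```python
import cv2,numpy as np
a=cv2.imread('pics/top0.png')[140:300,285:485];b=cv2.imread('pics/side0.png')[150:340,235:400]
a=cv2.resize(a,(500,400),interpolation=2);b=cv2.resize(b,(300,345),interpolation=2)
o=np.zeros((400,800,3),np.uint8);o[:,:500]=a;o[:345,500:]=b;cv2.imwrite('pics/z0.png',o)
```

```text
(no output)
```

View pics/z0.png

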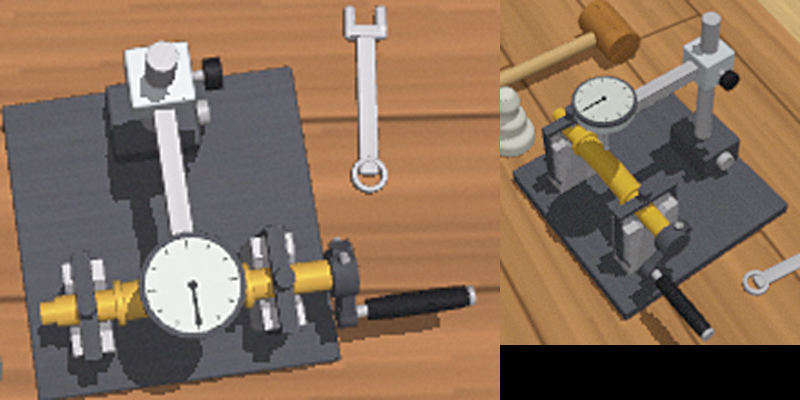

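Run:
```python
from h import *
d=np.load('s0.npz')
C={n:{k:d[k+n] for k in('K','R','t','z_map','pixels')} for n in'ab'}
def cloud(c):
    v,u=np.mgrid[:400,:640];K=c['K'];z=c['z_map']
    p=np.stack([(u-K[0,2])/K[0,0]*z,(v-K[1,2])/K[1,1]*z,z],-1)
    return (p-c['t'])@c['R']
for n,c in C.items():
    P=cloud(c);g=c['pixels'].astype(int);ok=c['z_map']>0
    b,gr,rd=g[...,0],g[...,1],g[...,2]
    m=ok&(rd>110)&(gr>80)&(b<gr*.5)&(P[...,2]>.07)&(P[...,2]<.14)&(P[...,0]>.45)&(P[...,0]<.65)&(abs(P[...,1])<.2)
    q=P[m];s=np.linalg.svd(q-q.mean(0),full_matrices=False)[2][0]
    print(n,'bronze',m.sum(),q.mean(0),q.min(0),q.max(0),s)
    fit=np.polyfit(q[:,1],q[:,0],1);print(fit, [ (y,round(np.percentile(q[abs(q[:,1]-y)<.006][:,2],95),4), np.round(np.percentile(q[abs(q[:,1]-y)<.006][:,0],[3,97]),4)) for y in (-.12,-.1,-.05,.04,.06,.09) if (abs(q[:,1]-y)<.006).any()])
    if n=='a': print('dial ray',world(c,362.1,252.8,.23))
    for x in np.arange(.56,.72,.008):
        m=ok&(abs(P[...,0]-x)<.004)&(abs(P[...,1])<.05)&(P[...,2]>.15)
        q=P[m]
        if len(q)>3: print(round(x,3),len(q),'y',np.round(np.percentile(q[:,1],[3,97]),4),'z',np.round(np.percentile(q[:,2],[5,50,95]),4))
```

```text
a bronze 664 [ 0.54225417 -0.01522536  0.11549901] [ 0.52084401 -0.13101771  0.10663354] [0.56605357 0.09421026 0.12627422] [-0.11246473  0.99365449  0.00155989]
[-0.11224919  0.54054513] [(-0.12, np.float64(0.1187), array([0.5445, 0.5642])), (-0.1, np.float64(0.1177), array([0.543 , 0.5625])), (0.04, np.float64(0.1216), array([0.5251, 0.5474])), (0.06, np.float64(0.1139), array([0.5235, 0.5235])), (0.09, np.float64(0.1156), array([0.5227, 0.5377]))]
dial ray [ 0.54397201 -0.01779145  0.23      ]
0.56 176 y [-0.0467  0.0135] z [0.2296 0.2314 0.2334]
0.568 138 y [-0.0418  0.0087] z [0.2292 0.2313 0.2334]
0.576 73 y [-0.0335 -0.0002] z [0.2293 0.2308 0.2331]
0.584 39 y [-0.0185 -0.0046] z [0.2061 0.209  0.2107]
0.592 48 y [-0.0187 -0.0032] z [0.2069 0.2093 0.2113]
0.6 39 y [-0.0173 -0.0019] z [0.2033 0.2091 0.2112]
0.608 44 y [-0.0161 -0.0018] z [0.2072 0.2091 0.2111]
0.616 43 y [-0.0157 -0.0004] z [0.2055 0.2086 0.2112]
0.624 46 y [-0.0148  0.0008] z [0.2028 0.209  0.2113]
0.632 39 y [-0.0133  0.0009] z [0.2074 0.209  0.2108]
0.64 47 y [-0.0128  0.0023] z [0.2049 0.2092 0.2117]
0.648 
[... 1370 characters left out ...]
16 38 y [-0.0178 -0.0033] z [0.1893 0.2061 0.2083]
0.624 38 y [-0.0166  0.0002] z [0.1931 0.2059 0.2084]
0.632 37 y [-0.0154 -0.0002] z [0.1894 0.2059 0.2084]
0.64 37 y [-0.0144  0.0007] z [0.19   0.2046 0.2084]
0.648 39 y [-0.0137  0.0006] z [0.1923 0.2062 0.2089]
0.656 38 y [-0.0126  0.0029] z [0.1906 0.2051 0.2083]
0.664 44 y [-0.0112  0.0165] z [0.192  0.2061 0.2129]
0.672 170 y [-0.0245  0.0177] z [0.1813 0.2088 0.2202]
0.68 179 y [-0.0247  0.0155] z [0.1586 0.2195 0.2663]
0.688 204 y [-0.0448  0.0124] z [0.1786 0.2195 0.2678]
0.696 138 y [-0.0446  0.0076] z [0.1865 0.2177 0.2683]
0.704 71 y [-0.0441  0.0019] z [0.1921 0.216  0.2671]
0.712 43 y [-0.0215  0.004 ] z [0.1951 0.2167 0.2203]
```

```bash
python3 -m creep '[{"x":0.03,"y":0.04,"z":0.02,"spin":-2},{"x":0.06,"y":0.08,"z":0.04,"spin":-4},{"x":0.1,"y":0.12,"z":0.06,"spin":-6},{"x":0.14,"y":0.165,"z":0.07,"spin":-8},{"x":0.18,"y":0.21,"z":0.07,"spin":-9.7},{"x":0.215,"y":0.255,"z":0.07,"spin":-9.7},{"x":0.25,"y":0.3,"z":0.07,"spin":-9.7},{"x":0.285,"y":0.345,"z":0.07,"spin":-9.7},{"x":0.32,"y":0.39,"z":0.07,"spin":-9.7},{"x":0.35,"y":0.435,"z":0.07,"spin":-9.7},{"x":0.38,"y":0.475,"z":0.07,"spin":-9.7},{"x":0.40,"y":0.51,"z":0.07,"spin":-9.7}]' 0.05 10
python3 -m creep '[{"x":0.02,"y":0.04,"z":0,"spin":0},{"x":0.04,"y":0.08,"z":0},{"x":0.0425,"y":0.081,"z":0},{"x":0.0425,"y":0.081,"z":0},{"x":0.0425,"y":0.081,"z":0}]'
python3 -c "
from h import *
c=shot('wrist','w1');print(c['K'],c['R'],c['t']);s=r.read_state();print(s['ee_pos'],s['eef_rot'])"
```

```text
time: 1.6
ee_pos: [0.5764, -0.0879, 0.3171]
eef_rot: [0.747, -0.665, -0.0, 0.0]
ft_force: [-0.1, 0.6, -0.3]
width: 0.0501
[[309.70691629   0.         316.79995804]
 [  0.         309.70691629 193.28950626]
 [  0.           0.           1.        ]] [[ 1.16597618e-01 -9.93178850e-01 -8.76064276e-04]
 [-9.59697627e-01 -1.12893990e-01  2.57362415e-01]
 [-2.55705810e-01 -2.91670877e-02 -9.66314555e-01]] [-0.15454398  0.49387217  0.60206803]
[ 0.57779602 -0.08209214  0.31684636] [ 0.74907049 -0.66248814 -0.00114492 -0.00124641]invalid input at $[1]: expected keys x, y, z, spin
```

View pics/w1.png

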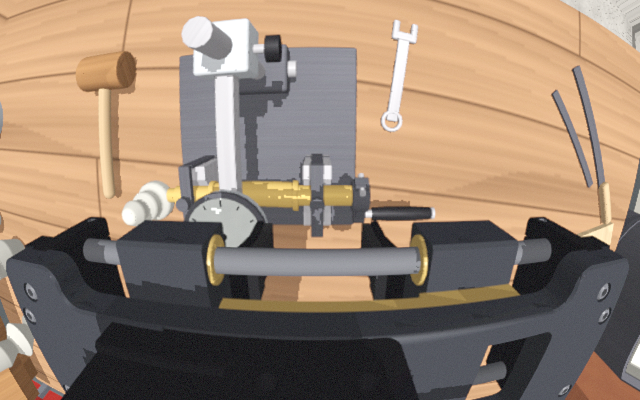

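The wrist view shows the bar vertical at column 226, from row 75 to 190, so the jaws are aligned with the plate. The second call was refused because every row needs all four keys.

```bash
python3 -m creep '[{"x":0.02,"y":0.04,"z":0,"spin":0},{"x":0.04,"y":0.076,"z":0,"spin":0},{"x":0.042,"y":0.08,"z":0,"spin":0},{"x":0.042,"y":0.08,"z":0,"spin":0},{"x":0.042,"y":0.08,"z":0,"spin":0}]'
python3 -c "
from h import *
c=shot('wrist','w2')
for i in range(3):
  s=r.read_state();print(s['ee_pos'],s['eef_rot'],s['ft_force'])"
```

```text
time: 2.28
ee_pos: [0.6173, -0.0115, 0.3175]
eef_rot: [0.746, -0.666, 0.0, 0.0]
ft_force: [0.1, 0.1, 0.6]
width: 0.0501
[ 0.6173504  -0.01141634  0.31760979] [ 7.46059815e-01 -6.65878814e-01  2.32550895e-04  3.21718309e-04] [-1.39651589  0.23768428 -0.41302877]
[ 0.6173504  -0.01141634  0.31760979] [ 7.46059815e-01 -6.65878814e-01  2.32550895e-04  3.21718309e-04] [-1.39651589  0.23768428 -0.41302877]
[ 0.6173504  -0.01141634  0.31760979] [ 7.46059815e-01 -6.65878814e-01  2.32550895e-04  3.21718309e-04] [-1.39651589  0.23768428 -0.41302877]
```

View pics/w2.png

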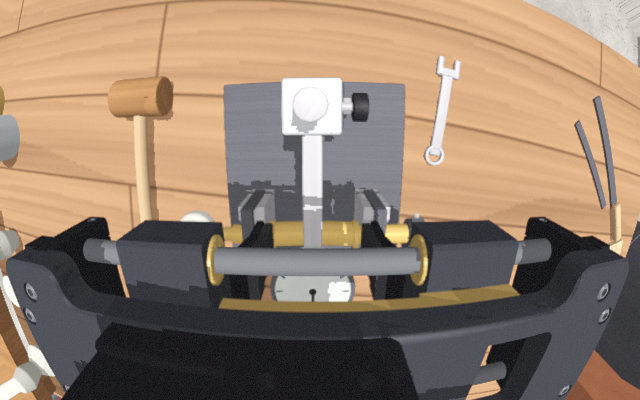

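Seen from the wrist, the bar is at column 312 between jaws centred at about 316. That calls for a 3 mm shift to +y before going down over it.

```bash
python3 -m creep '[{"x":0.001,"y":0.003,"z":-0.03,"spin":0},{"x":0.001,"y":0.003,"z":-0.06,"spin":0},{"x":0.001,"y":0.003,"z":-0.085,"spin":0},{"x":0.001,"y":0.003,"z":-0.1,"spin":0},{"x":0.001,"y":0.003,"z":-0.11,"spin":0},{"x":0.001,"y":0.003,"z":-0.112,"spin":0},{"x":0.001,"y":0.003,"z":-0.112,"spin":0}]'
python3 -c "
from h import *
a=shot('top');b=shot('side')
a=cv2.resize(a['pixels'][140:300,285:485],(500,400));b=cv2.resize(b['pixels'][110:330,230:394],(300,400))
cv2.imwrite('pics/c3.png',np.hstack([a,b]))"
```

```text
time: 3.2
ee_pos: [0.6189, -0.0068, 0.2063]
eef_rot: [0.747, -0.665, 0.0, -0.0]
ft_force: [-0.7, 0.5, 0.1]
width: 0.0499
```

View pics/c3.png

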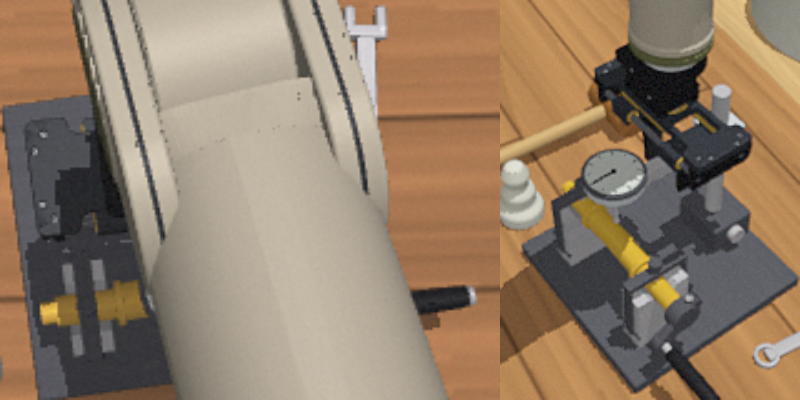

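The fingers straddle the bar, and the side camera sees the dial at crop (615,172). Next I close the grip and lower the carriage part way.

```bash
python3 -m creep '[{"x":0,"y":0,"z":0,"spin":0},{"x":0,"y":0,"z":0,"spin":0},{"x":0,"y":0,"z":0,"spin":0},{"x":0,"y":0,"z":0,"spin":0},{"x":0,"y":0,"z":-0.003,"spin":0},{"x":0,"y":0,"z":-0.007,"spin":0},{"x":0,"y":0,"z":-0.011,"spin":0},{"x":0,"y":0,"z":-0.015,"spin":0},{"x":0,"y":0,"z":-0.018,"spin":0},{"x":0,"y":0,"z":-0.021,"spin":0},{"x":0,"y":0,"z":-0.021,"spin":0}]' 0 20
cat >> h.py <<'E'
def needle(cz,name=None,cxy=(.544,-.0175),cam='side',yaw=.1155):
    """rectify the dial (plane z=cz) from a camera: 4 px/mm, plate axes, up=+x(plate) left=+y"""
    c=r.camera(cam);K,R,t=c['K'],np.array(c['R']),np.array(c['t'])
    i=np.mgrid[-40:40.01:.25]; X,Y=np.meshgrid(i,i,indexing='ij') # rows: plate x from +40 down
    px=-X*1e-3; py=-Y*1e-3
    W=np.stack([cxy[0]+px*np.cos(yaw)-py*np.sin(yaw),cxy[1]+px*np.sin(yaw)+py*np.cos(yaw),np.full_like(px,cz)],-1)
    q=W@R.T+t; u=(q[...,0]/q[...,2]*K[0][0]+K[0][2]).astype(np.float32);v=(q[...,1]/q[...,2]*K[1][1]+K[1][2]).astype(np.float32)
    im=cv2.remap(c['pixels'],u,v,cv2.INTER_CUBIC)
    if name: cv2.imwrite(f'pics/{name}.png',im)
    g=im.max(-1).astype(float)
    # centre of bright disc
    # dial centre from hub is cxy; radial profile, angle clockwise from plate -x (image down)
    A=np.arange(0,2*np.pi,np.radians(2)); prof=[]
    for a in A:
        rr=np.arange(8,21)*4
        # seen from above, image up=+x,left=+y is a true top view: clockwise from down -> left -> up
        prof.append(g[(160+rr*np.cos(a)).round().astype(int),(160-rr*np.sin(a)).round().astype(int)].mean())
    p=np.array(prof);p=np.median(p)-p; k=p.argmax(); idx=(np.arange(-6,7)+k)
    w=np.clip(p[idx%len(A)],0,None); w[w<.3*w.max()]=0
    return (A[1]*(w*idx).sum()/w.sum())%(2*np.pi), p.max()
E
python3 -c "
from h import *
s=r.read_state();print(s['ee_pos'])
print(needle(.231-.021-.001,'n4'))"
```

```text
time: 4.68
ee_pos: [0.6187, -0.0073, 0.184]
eef_rot: [0.747, -0.665, 0.0, 0.0]
ft_force: [1.6, -4.7, 0.9]
width: 0.0158
[ 0.61872634 -0.00732587  0.18399926]
(np.float64(0.15762568007003247), np.float64(84.15384615384616))
```

View pics/n4.png

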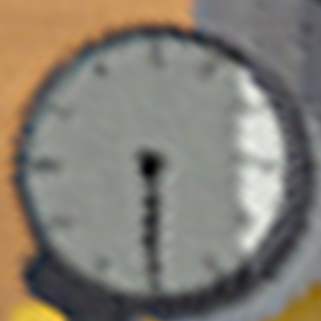

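The rectified dial has its pivot at (149,163) and the needle pointing straight down, so it still reads 0 and the plunger is free. The dial centre needs a 2.7 mm correction. I continue down in small steps.

```bash
sed -i 's/cxy=(.544,-.0175)/cxy=(.543,-.0148)/' h.py
python3 -m creep '[{"x":0,"y":0,"z":-0.001,"spin":0},{"x":0,"y":0,"z":-0.002,"spin":0},{"x":0,"y":0,"z":-0.003,"spin":0},{"x":0,"y":0,"z":-0.004,"spin":0},{"x":0,"y":0,"z":-0.004,"spin":0}]'
python3 -c "
from h import *
s=r.read_state();print(s['ee_pos'])
print(needle(.231-.0255))"
```

```text
time: 5.35
ee_pos: [0.6187, -0.0073, 0.1804]
eef_rot: [0.747, -0.665, 0.0, 0.0]
ft_force: [-0.4, -6.1, 3.6]
width: 0.0156
[ 0.6187308  -0.00733988  0.18036641]
(np.float64(0.03298035672854868), np.float64(69.80769230769229))
```

```bash
python3 -m creep '[{"x":0,"y":-0.001,"z":-0.001,"spin":0},{"x":0,"y":-0.001,"z":-0.002,"spin":0},{"x":0,"y":-0.001,"z":-0.003,"spin":0},{"x":0,"y":-0.001,"z":-0.003,"spin":0}]'
python3 -c "
from h import *
s=r.read_state();print(s['ee_pos'])
print(needle(.231-.0285,'n5'))"
```

```text
time: 5.9
ee_pos: [0.6187, -0.0074, 0.1776]
eef_rot: [0.747, -0.665, -0.0, -0.0]
ft_force: [0.2, -2.4, 3.8]
width: 0.0162
[ 0.6187477  -0.00741172  0.17756481]
(np.float64(1.4335386477630567), np.float64(83.53846153846153))
```

```bash
python3 -m creep '[{"x":0,"y":0,"z":-0.001,"spin":0},{"x":0,"y":0,"z":-0.002,"spin":0},{"x":0,"y":0,"z":-0.003,"spin":0},{"x":0,"y":0,"z":-0.003,"spin":0}]'
python3 -c "
from h import *
s=r.read_state();print(s['ee_pos'])
print(needle(.231-.0315,'n6'))"
```

```text
time: 6.45
ee_pos: [0.6187, -0.0074, 0.1746]
eef_rot: [0.747, -0.665, -0.0, -0.0]
ft_force: [-0.6, -2.4, 4.4]
width: 0.0158
[ 0.61872703 -0.0074058   0.17464146]
(np.float64(2.8865015184496774), np.float64(89.84615384615385))
```

View pics/n6.png

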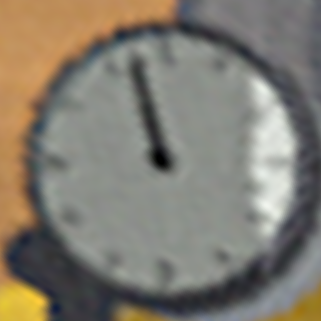

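The needle is up and slightly left, reading 2.89, which is mid-travel. Now I let go and rise straight up.

```bash
python3 -m creep '[{"x":0,"y":0,"z":0,"spin":0},{"x":0,"y":0,"z":0,"spin":0},{"x":0,"y":0,"z":0,"spin":0},{"x":0,"y":0,"z":0,"spin":0},{"x":0,"y":0,"z":0.02,"spin":0},{"x":0,"y":0,"z":0.05,"spin":0},{"x":0,"y":0,"z":0.08,"spin":0},{"x":0,"y":0,"z":0.11,"spin":0},{"x":0,"y":0,"z":0.14,"spin":0},{"x":0,"y":0,"z":0.14,"spin":0}]' 0.05
python3 -c "
from h import *
print(needle(.231-.0315))
d=np.load('s0.npz')
K,R,t=d['Kb'],d['Rb'],d['tb']
P=[]
c={'K':K,'R':R,'t':t,'z_map':d['z_mapb']}
g=d['pixelsb'].max(-1)
for v in range(298,338):
  for u in range(318,354):
    if g[v,u]<60:
      p=world(c,u,v)
      if p[2]>.035:P.append(p)
P=np.array(P)
yaw=.1155;X=P@np.array([np.cos(yaw),np.sin(yaw),0]);Y=P@np.array([-np.sin(yaw),np.cos(yaw),0])
for y in np.arange(-.31,-.2,.008):
  m=abs(Y-y)<.004
  if m.sum()>4: print(round(y,3),m.sum(),X[m].min(),X[m].max(),np.percentile(P[m][:,2],[5,50,97]))
ax=np.array([.5388-.0,0]) # axis x at y=0
print('axis plate-x',.539*np.cos(yaw), 'origin plate y of gauge', -.543*np.sin(yaw)-.0148*np.cos(yaw))
"
```

```text
time: 7.75
ee_pos: [0.6196, -0.0074, 0.3187]
eef_rot: [0.747, -0.665, 0.002, -0.002]
ft_force: [0.5, 0.6, -0.6]
width: 0.0502
(np.float64(2.8821014596447196), np.float64(91.26923076923076))
-0.302 21 0.49750582914041047 0.5122643721756094 [0.08032349 0.08469488 0.0882756 ]
-0.294 32 0.4972581417601072 0.5121944230711026 [0.07873075 0.08526556 0.08924615]
-0.286 36 0.49781696879267173 0.5123325307738222 [0.08042578 0.0855849  0.08869523]
-0.278 33 0.49699504541652834 0.511743538495601 [0.08098281 0.08562241 0.08981237]
-0.27 32 0.4972391047801078 0.5129636337289882 [0.07933506 0.08495207 0.08956307]
-0.262 34 0.49662665975546116 0.5120126803519285 [0.08083521 0.08577253 0.08888208]
-0.254 32 0.49613776705506707 0.5106804714200621 [0.08000259 0.08566429 0.08854754]
-0.246 29 0.496967917644348 0.5112209838044024 [0.08126283 0.08635701 0.0882082 ]
-0.238 35 0.4973050607070681 0.515485968238435 [0.07956908 0.08468838 0.08827651]
-0.23 30 0.49765455446647694 0.5135526590609885 [0.07753138 0.0848419  0.08709532]
-0.222 9 0.49833752809370657 0.5132354353290068 [0.07821923 0.08315342 0.08577568]
-0.214 5 0.5001623312998719 0.5163478052597738 [0.06710204 0.07633895 0.0785845 ]
axis plate-x 0.5354087975841566 origin plate y of gauge -0.07727854252664303
```

```bash
python3 -m creep '[{"x":0,"y":-0.02,"z":0,"spin":-8},{"x":-0.01,"y":-0.04,"z":0,"spin":-17},{"x":-0.02,"y":-0.06,"z":0,"spin":-26},{"x":-0.03,"y":-0.085,"z":0,"spin":-35},{"x":-0.04,"y":-0.11,"z":0,"spin":-44},{"x":-0.05,"y":-0.135,"z":0,"spin":-53},{"x":-0.06,"y":-0.16,"z":0,"spin":-62},{"x":-0.07,"y":-0.18,"z":0,"spin":-71},{"x":-0.08,"y":-0.195,"z":0,"spin":-80},{"x":-0.085,"y":-0.202,"z":0,"spin":-88},{"x":-0.085,"y":-0.202,"z":0,"spin":-90},{"x":-0.085,"y":-0.202,"z":0,"spin":-90}]' 0.05
python3 -c "
from h import *
s=r.read_state();print(s['ee_pos'],s['eef_rot'],s['joint_positions'])
print(needle(.231-.0315),needle(.231-.0315,'n7',cam='top'))
shot('wrist','w7')"; python3 -c "
import cv2,numpy as np
a=cv2.imread('pics/w7.png');b=cv2.imread('pics/n7.png')
o=np.zeros((400,800,3),np.uint8);o[:,:479]=a[:,80:559];o[:321,479:]=b;cv2.imwrite('pics/m7.png',o)"
```

```text
time: 9.3
ee_pos: [0.5341, -0.2095, 0.3056]
eef_rot: [-0.08, 0.997, 0.002, -0.009]
ft_force: [0.5, -0.9, -0.4]
width: 0.0499
[ 0.53410895 -0.20945374  0.30558352] [-0.08030388  0.99672392  0.00243048 -0.00931718] [-0.13399395  0.21490411  0.50838666  1.51929895 -0.10103794  1.45348926
 -2.60244217]
(np.float64(2.8965574992211343), np.float64(140.46153846153845)) (np.float64(3.0167690088814165), np.float64(163.1923076923077))
```

View pics/m7.png

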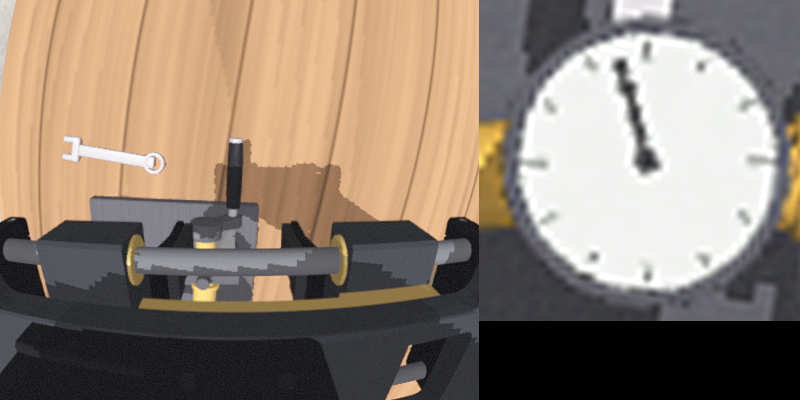

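The wrist view shows the handle at (236,180), and the dial is clear from the top camera with its pivot at (168,160) in the rectified image. Joint 7 has reached its limit, though, so I turn back 180° to the equivalent grasp.

```bash
python3 -m creep '[{"x":0,"y":0,"z":0,"spin":8},{"x":0,"y":0,"z":0,"spin":18},{"x":0,"y":0,"z":0,"spin":28},{"x":0,"y":0,"z":0,"spin":38},{"x":0,"y":0,"z":0,"spin":48},{"x":0,"y":0,"z":0,"spin":58},{"x":0,"y":0,"z":0,"spin":68},{"x":0,"y":0,"z":0,"spin":78},{"x":0,"y":0,"z":0,"spin":88},{"x":0,"y":0,"z":0,"spin":98},{"x":0,"y":0,"z":0,"spin":108},{"x":0,"y":0,"z":0,"spin":118}]' 
python3 -m creep '[{"x":0,"y":0,"z":0,"spin":10},{"x":0,"y":0,"z":0,"spin":20},{"x":0,"y":0,"z":0,"spin":30},{"x":0,"y":0,"z":0,"spin":40},{"x":0,"y":0,"z":0,"spin":50},{"x":0,"y":0,"z":0,"spin":58},{"x":0,"y":0,"z":0,"spin":62},{"x":0,"y":0,"z":0,"spin":62},{"x":0,"y":0,"z":0,"spin":62}]'
cat >> h.py <<'E'
def status(name=None):
    n=needle(.231-.0315,name,(.5432,-.0168),'top')
    F=[];
    s=r.read_state();yaw=.1155
    p=s['ee_pos'];X=p[0]*np.cos(yaw)+p[1]*np.sin(yaw);Y=-p[0]*np.sin(yaw)+p[1]*np.cos(yaw)
    print('t %.2f needle %.2f (%.0f)'%(s['time'],*n),'TCP plate x %.4f y %.4f z %.4f'%(X,Y,p[2]),'F',np.round(s['ft_force'],1),'w %.4f'%s['width'],'q7 %.2f'%s['joint_positions'][6])
    x=s['eef_rot'];print('jaw angle',np.degrees(2*np.arctan2(x[1],x[0])),'tilt',np.round(x[2:],4))
E
python3 -c "
from h import *
status()"
```

```text
time: 10.95
ee_pos: [0.5346, -0.2093, 0.3062]
eef_rot: [0.898, -0.441, 0.006, 0.006]
ft_force: [-0.2, 0.6, 0.0]
width: 0.0498
time: 12.08
ee_pos: [0.5346, -0.2096, 0.3064]
eef_rot: [0.997, 0.08, 0.009, 0.002]
ft_force: [-0.0, -0.7, 0.4]
width: 0.05
t 12.12 needle 2.88 (173) TCP plate x 0.5069 y -0.2698 z 0.3064 F [ 0.7 -0.3 -0.4] w 0.0505 q7 0.49
jaw angle 9.239447760875787 tilt [0.0085 0.0019]
```

```bash
python3 -m creep '[{"x":0,"y":0,"z":-0.03,"spin":-2.6},{"x":0,"y":0,"z":-0.07,"spin":-2.6},{"x":0,"y":0,"z":-0.11,"spin":-2.6},{"x":0,"y":0,"z":-0.15,"spin":-2.6},{"x":0,"y":0,"z":-0.18,"spin":-2.6},{"x":0,"y":0,"z":-0.2,"spin":-2.6},{"x":0,"y":0,"z":-0.212,"spin":-2.6},{"x":0,"y":0,"z":-0.22,"spin":-2.6},{"x":0,"y":0,"z":-0.22,"spin":-2.6}]' 0.05
python3 -c "
from h import *
status()
c=shot('side');cv2.imwrite('pics/s8.png',cv2.resize(c['pixels'][180:380,230:430],(600,600)))"
```

```text
time: 13.25
ee_pos: [0.5348, -0.2094, 0.0864]
eef_rot: [0.998, 0.059, 0.008, 0.002]
ft_force: [-0.9, -0.2, 0.2]
width: 0.0498
t 13.30 needle 2.88 (175) TCP plate x 0.5073 y -0.2698 z 0.0869 F [ 0.2 -0.3 -0.9] w 0.0501 q7 0.48
jaw angle 6.711036344406915 tilt [0.0088 0.0023]
```

View pics/s8.png

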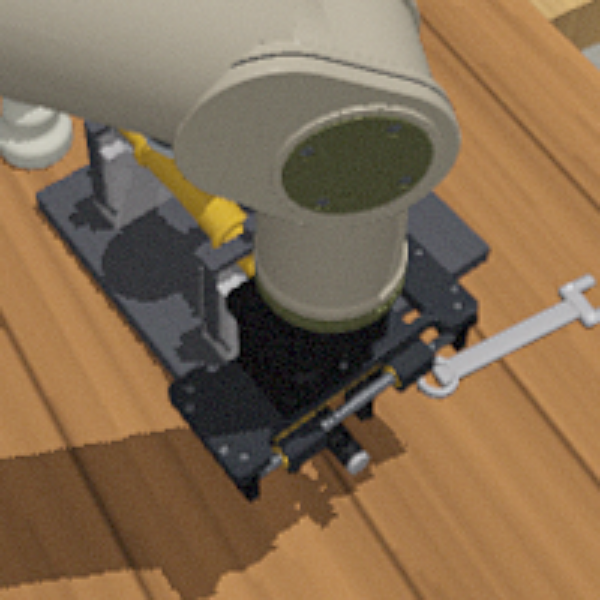

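The fingers straddle the handle (handle end at (350,457)), clear of the hub and spanner. I close with a light grip, so friction slips before it can lift the shaft.

```bash
python3 -m creep '[{"x":0,"y":0,"z":0,"spin":0},{"x":0,"y":0,"z":0,"spin":0},{"x":0,"y":0,"z":0,"spin":0},{"x":0,"y":0,"z":0,"spin":0},{"x":0,"y":0,"z":0,"spin":0}]' 0 8
python3 -c "
from h import *
status()"
```

```text
time: 13.98
ee_pos: [0.5347, -0.2095, 0.0864]
eef_rot: [0.998, 0.059, 0.008, 0.002]
ft_force: [-0.1, -0.5, -0.1]
width: 0.0182
t 14.03 needle 2.85 (178) TCP plate x 0.5070 y -0.2697 z 0.0864 F [0.1 0.2 0.4] w 0.0182 q7 0.48
jaw angle 6.715626927103412 tilt [0.0085 0.0022]
```

```bash
cat > tab.py <<'E'
import sys,numpy as np
a,st,n=map(float,sys.argv[1:4])
f=lambda d:np.array([40*np.sin(np.radians(d)),40*np.cos(np.radians(d))])
for i in range(1,int(n)+1):
    d=f(a+i*st)-f(a); print(round(a+i*st,1),'x %.4f y %.4f z %.4f'%(d[0]*.9933e-3,d[0]*.1152e-3,d[1]*1e-3))
E
python3 tab.py 226 -7 12
```

```text
219.0 x 0.0036 y 0.0004 z -0.0033
212.0 x 0.0075 y 0.0009 z -0.0061
205.0 x 0.0118 y 0.0014 z -0.0085
198.0 x 0.0163 y 0.0019 z -0.0103
191.0 x 0.0210 y 0.0024 z -0.0115
184.0 x 0.0258 y 0.0030 z -0.0121
177.0 x 0.0307 y 0.0036 z -0.0122
170.0 x 0.0355 y 0.0041 z -0.0116
163.0 x 0.0402 y 0.0047 z -0.0105
156.0 x 0.0447 y 0.0052 z -0.0088
149.0 x 0.0490 y 0.0057 z -0.0065
142.0 x 0.0530 y 0.0062 z -0.0037
```

```bash
python3 -m creep '[{"x":0.0036,"y":0.0004,"z":-0.0033,"spin":0},{"x":0.0075,"y":0.0009,"z":-0.0061,"spin":0},{"x":0.0118,"y":0.0014,"z":-0.0085,"spin":0},{"x":0.0163,"y":0.0019,"z":-0.0103,"spin":0},{"x":0.021,"y":0.0024,"z":-0.0115,"spin":0},{"x":0.0258,"y":0.003,"z":-0.0121,"spin":0},{"x":0.0258,"y":0.003,"z":-0.0121,"spin":0}]'
python3 -c "
from h import *
status()"
```

```text
time: 14.9
ee_pos: [0.5601, -0.2067, 0.0736]
eef_rot: [0.998, 0.058, 0.008, 0.002]
ft_force: [-3.8, -2.8, -1.0]
width: 0.0183
t 14.95 needle 3.30 (179) TCP plate x 0.5324 y -0.2699 z 0.0736 F [-4.6 -2.9 -1.2] w 0.0183 q7 0.46
jaw angle 6.695893159105671 tilt [0.0077 0.0022]
```

Turning this way the needle rises (2.85 to 3.30), so the lowest reading lies the other way. I reverse.

```bash
python3 tab.py 184 9 12; python3 tab.py 283 9 12
```

```text
193.0 x -0.0062 y -0.0007 z 0.0009
202.0 x -0.0121 y -0.0014 z 0.0028
211.0 x -0.0177 y -0.0021 z 0.0056
220.0 x -0.0228 y -0.0026 z 0.0093
229.0 x -0.0272 y -0.0032 z 0.0137
238.0 x -0.0309 y -0.0036 z 0.0187
247.0 x -0.0338 y -0.0039 z 0.0243
256.0 x -0.0358 y -0.0041 z 0.0302
265.0 x -0.0368 y -0.0043 z 0.0364
274.0 x -0.0369 y -0.0043 z 0.0427
283.0 x -0.0359 y -0.0042 z 0.0489
292.0 x -0.0341 y -0.0040 z 0.0549
292.0 x 0.0019 y 0.0002 z 0.0060
301.0 x 0.0047 y 0.0005 z 0.0116
310.0 x 0.0083 y 0.0010 z 0.0167
319.0 x 0.0126 y 0.0015 z 0.0212
328.0 x 0.0177 y 0.0020 z 0.0249
337.0 x 0.0232 y 0.0027 z 0.0278
346.0 x 0.0291 y 0.0034 z 0.0298
355.0 x 0.0353 y 0.0041 z 0.0308
364.0 x 0.0415 y 0.0048 z 0.0309
373.0 x 0.0477 y 0.0055 z 0.0300
382.0 x 0.0536 y 0.0062 z 0.0281
391.0 x 0.0592 y 0.0069 z 0.0253
```

```bash
python3 -m creep '[{"x":-0.0062,"y":-0.0007,"z":0.0009,"spin":0},{"x":-0.0121,"y":-0.0014,"z":0.0028,"spin":0},{"x":-0.0177,"y":-0.0021,"z":0.0056,"spin":0},{"x":-0.0228,"y":-0.0026,"z":0.0093,"spin":0},{"x":-0.0272,"y":-0.0032,"z":0.0137,"spin":0},{"x":-0.0309,"y":-0.0036,"z":0.0187,"spin":0},{"x":-0.0338,"y":-0.0039,"z":0.0243,"spin":0}]'
python3 -c "
from h import *
status()"
```

```text
time: 15.82
ee_pos: [0.5267, -0.2103, 0.0993]
eef_rot: [0.998, 0.059, 0.009, 0.002]
ft_force: [1.5, -3.1, -6.0]
width: 0.018
t 15.88 needle 2.61 (179) TCP plate x 0.4991 y -0.2697 z 0.1000 F [ 0.1 -3.1 -4.5] w 0.0183 q7 0.48
jaw angle 6.71031165496505 tilt [0.0091 0.0023]
```

```bash
python3 -m creep '[{"x":-0.002,"y":-0.0002,"z":0.0059,"spin":0},{"x":-0.003,"y":-0.0004,"z":0.0121,"spin":0},{"x":-0.0031,"y":-0.0004,"z":0.0184,"spin":0},{"x":-0.0021,"y":-0.0003,"z":0.0246,"spin":0},{"x":-0.0002,"y":-0.0001,"z":0.0306,"spin":0},{"x":-0.0002,"y":-0.0001,"z":0.0306,"spin":0}]'
python3 -c "
from h import *
status()"
python3 tab.py 292 9 12
```

```text
time: 16.62
ee_pos: [0.5273, -0.2101, 0.1299]
eef_rot: [0.998, 0.059, 0.009, 0.002]
ft_force: [0.7, 0.3, -3.5]
width: 0.0178
t 16.68 needle 2.16 (184) TCP plate x 0.4994 y -0.2695 z 0.1296 F [ 1.   0.4 -2.5] w 0.0183 q7 0.47
jaw angle 6.741284284477052 tilt [0.009  0.0022]
301.0 x 0.0028 y 0.0003 z 0.0056
310.0 x 0.0064 y 0.0007 z 0.0107
319.0 x 0.0108 y 0.0012 z 0.0152
328.0 x 0.0158 y 0.0018 z 0.0189
337.0 x 0.0213 y 0.0025 z 0.0218
346.0 x 0.0272 y 0.0032 z 0.0238
355.0 x 0.0334 y 0.0039 z 0.0249
364.0 x 0.0396 y 0.0046 z 0.0249
373.0 x 0.0458 y 0.0053 z 0.0240
382.0 x 0.0517 y 0.0060 z 0.0221
391.0 x 0.0573 y 0.0066 z 0.0193
400.0 x 0.0624 y 0.0072 z 0.0157
```

```bash
python3 -m creep '[{"x":0.0028,"y":0.0003,"z":0.0056,"spin":0},{"x":0.0064,"y":0.0007,"z":0.0107,"spin":0},{"x":0.0108,"y":0.0012,"z":0.0152,"spin":0},{"x":0.0158,"y":0.0018,"z":0.0189,"spin":0},{"x":0.0213,"y":0.0025,"z":0.0218,"spin":0},{"x":0.0272,"y":0.0032,"z":0.0238,"spin":0},{"x":0.0272,"y":0.0032,"z":0.0238,"spin":0}]'
python3 -c "
from h import *
status()"
python3 tab.py 346 9 12
```

```text
time: 17.55
ee_pos: [0.5539, -0.2071, 0.1528]
eef_rot: [0.998, 0.059, 0.008, 0.002]
ft_force: [-0.9, 1.5, -10.5]
width: 0.0181
t 17.60 needle 2.31 (183) TCP plate x 0.5262 y -0.2696 z 0.1527 F [-0.1  1.4 -9.6] w 0.0183 q7 0.45
jaw angle 6.725708953986284 tilt [0.0082 0.0021]
355.0 x 0.0061 y 0.0007 z 0.0010
364.0 x 0.0124 y 0.0014 z 0.0011
373.0 x 0.0185 y 0.0022 z 0.0002
382.0 x 0.0245 y 0.0028 z -0.0017
391.0 x 0.0301 y 0.0035 z -0.0045
400.0 x 0.0352 y 0.0041 z -0.0082
409.0 x 0.0396 y 0.0046 z -0.0126
418.0 x 0.0433 y 0.0050 z -0.0176
427.0 x 0.0462 y 0.0054 z -0.0232
436.0 x 0.0482 y 0.0056 z -0.0291
445.0 x 0.0492 y 0.0057 z -0.0353
454.0 x 0.0492 y 0.0057 z -0.0416
```

The upward pull is near 10 N, so I ease the tool down at once and read again.

```bash
python3 -m creep '[{"x":0,"y":0,"z":-0.002,"spin":0},{"x":0,"y":0,"z":-0.003,"spin":0},{"x":0,"y":0,"z":-0.003,"spin":0}]'
python3 -c "
from h import *
status()
from scipy.optimize import curve_fit
T=np.radians([184,226,247,292,346]);N=np.array([3.30,2.86,2.61,2.16,2.31])
f=lambda t,m,a,p:m+a*np.cos(t-p)
p,_=curve_fit(f,T,N,[2.8,1,2.4]);print(p,np.degrees(p[2]),f(T,*p)-N)
for a in (.9,1.,1.1):
  p,_=curve_fit(lambda t,m,p:m+a*np.cos(t-p),T,N,[2.8,2.4]);print(a,p,np.degrees(p[1]),f(T,p[0],a,p[1])-N)
"
```

```text
time: 17.98
ee_pos: [0.5542, -0.2074, 0.1508]
eef_rot: [0.998, 0.059, 0.009, 0.002]
ft_force: [-1.4, 1.6, -2.2]
width: 0.0184
t 18.02 needle 2.27 (178) TCP plate x 0.5265 y -0.2699 z 0.1508 F [-0.9  0.8 -1.8] w 0.0182 q7 0.45
jaw angle 6.711320503393605 tilt [0.0092 0.0024]
[2.88172587 0.71523735 2.30849027] 132.26674953776114 [ 0.02468916 -0.02484425 -0.02752531  0.05076879 -0.02308839]
0.9 [2.99929933 2.17414833] 124.56952344850397 [ 0.15702448 -0.03906153 -0.09334892 -0.03913007  0.01451605]
1.0 [3.06306097 2.11755457] 121.3269399756258 [ 0.22212829 -0.05024215 -0.13009834 -0.08371865  0.04193084]
1.1 [3.12642242 2.06971819] 118.58611729711632 [ 0.28408894 -0.06277678 -0.167049   -0.12631823  0.07205506]
```

The minimum lies between 292° and 346°, and the needle is rising again. I continue the same way, down the +x side, towards the predicted high at about 490°.

```bash
python3 -m creep '[{"x":0.0061,"y":0.0007,"z":0.001,"spin":0},{"x":0.0124,"y":0.0014,"z":0.0011,"spin":0},{"x":0.0185,"y":0.0022,"z":0.0002,"spin":0},{"x":0.0245,"y":0.0028,"z":-0.0017,"spin":0},{"x":0.0301,"y":0.0035,"z":-0.0045,"spin":0},{"x":0.0352,"y":0.0041,"z":-0.0082,"spin":0},{"x":0.0352,"y":0.0041,"z":-0.0082,"spin":0}]'
python3 -c "
from h import *
status()"
python3 tab.py 400 9 12
```

```text
time: 18.9
ee_pos: [0.5905, -0.2033, 0.1429]
eef_rot: [0.998, 0.059, 0.01, 0.003]
ft_force: [-0.9, 1.5, 2.8]
width: 0.018
t 18.95 needle 3.03 (173) TCP plate x 0.5628 y -0.2701 z 0.1428 F [-0.7  0.   3.7] w 0.0182 q7 0.44
jaw angle 6.719711450044167 tilt [0.0097 0.0026]
409.0 x 0.0044 y 0.0005 z -0.0044
418.0 x 0.0082 y 0.0009 z -0.0094
427.0 x 0.0110 y 0.0013 z -0.0150
436.0 x 0.0130 y 0.0015 z -0.0210
445.0 x 0.0140 y 0.0016 z -0.0272
454.0 x 0.0141 y 0.0016 z -0.0334
463.0 x 0.0132 y 0.0015 z -0.0396
472.0 x 0.0113 y 0.0013 z -0.0456
481.0 x 0.0085 y 0.0010 z -0.0512
490.0 x 0.0049 y 0.0006 z -0.0564
499.0 x 0.0005 y 0.0001 z -0.0608
508.0 x -0.0045 y -0.0005 z -0.0646
```

```bash
python3 -m creep '[{"x":0.0044,"y":0.0005,"z":-0.0044,"spin":0},{"x":0.0082,"y":0.0009,"z":-0.0094,"spin":0},{"x":0.011,"y":0.0013,"z":-0.015,"spin":0},{"x":0.013,"y":0.0015,"z":-0.021,"spin":0},{"x":0.013,"y":0.0015,"z":-0.021,"spin":0}]'
python3 -c "
from h import *
status()"
python3 -m creep '[{"x":0.001,"y":0.0001,"z":-0.0062,"spin":0},{"x":0.0011,"y":0.0001,"z":-0.0124,"spin":0},{"x":0.0002,"y":0,"z":-0.0186,"spin":0},{"x":0.0002,"y":0,"z":-0.0186,"spin":0}]'
python3 -c "
from h import *
status()
from scipy.optimize import curve_fit
"
python3 tab.py 463 9 7
```

```text
time: 19.58
ee_pos: [0.6025, -0.202, 0.1211]
eef_rot: [0.998, 0.058, 0.009, 0.003]
ft_force: [1.4, -1.5, 2.1]
width: 0.0183
t 19.62 needle 3.66 (169) TCP plate x 0.5751 y -0.2701 z 0.1212 F [ 2.2 -1.4  2. ] w 0.0183 q7 0.43
jaw angle 6.698857307806417 tilt [0.0091 0.0025]
time: 20.12
ee_pos: [0.6017, -0.2021, 0.1014]
eef_rot: [0.998, 0.058, 0.008, 0.002]
ft_force: [2.4, -3.2, 0.9]
width: 0.0183
t 20.18 needle 4.03 (177) TCP plate x 0.5746 y -0.2701 z 0.1017 F [ 2.7 -3.7 -0.7] w 0.0186 q7 0.44
jaw angle 6.691860467084029 tilt [0.0082 0.0024]
472.0 x -0.0019 y -0.0002 z -0.0060
481.0 x -0.0047 y -0.0005 z -0.0116
490.0 x -0.0083 y -0.0010 z -0.0167
499.0 x -0.0126 y -0.0015 z -0.0212
508.0 x -0.0177 y -0.0020 z -0.0249
517.0 x -0.0232 y -0.0027 z -0.0278
526.0 x -0.0291 y -0.0034 z -0.0298
```

```bash
python3 -m creep '[{"x":-0.0019,"y":-0.0002,"z":-0.006,"spin":0},{"x":-0.0047,"y":-0.0005,"z":-0.0116,"spin":0},{"x":-0.0047,"y":-0.0005,"z":-0.0116,"spin":0}]'
python3 -c "
from h import *
status()"
python3 -m creep '[{"x":-0.0036,"y":-0.0005,"z":-0.0051,"spin":0},{"x":-0.0079,"y":-0.001,"z":-0.0096,"spin":0},{"x":-0.0079,"y":-0.001,"z":-0.0096,"spin":0}]'
python3 -c "
from h import *
status()"
python3 -m creep '[{"x":-0.0051,"y":-0.0005,"z":-0.0037,"spin":0},{"x":-0.0106,"y":-0.0012,"z":-0.0066,"spin":0},{"x":-0.0106,"y":-0.0012,"z":-0.0066,"spin":0}]'
python3 -c "
from h import *
status()
from scipy.optimize import curve_fit
"
```

```text
time: 20.55
ee_pos: [0.5969, -0.2025, 0.09]
eef_rot: [0.998, 0.058, 0.008, 0.002]
ft_force: [3.0, -4.2, 1.1]
width: 0.0184
t 20.60 needle 4.12 (180) TCP plate x 0.5697 y -0.2699 z 0.0902 F [ 3.1 -4.1  0.6] w 0.0182 q7 0.44
jaw angle 6.699101369591353 tilt [0.0082 0.0023]
time: 20.98
ee_pos: [0.589, -0.2033, 0.0806]
eef_rot: [0.998, 0.058, 0.008, 0.002]
ft_force: [1.7, -3.5, 1.8]
width: 0.0184
t 21.02 needle 4.11 (176) TCP plate x 0.5618 y -0.2698 z 0.0808 F [ 2.1 -4.5  1.1] w 0.0183 q7 0.45
jaw angle 6.701674024988212 tilt [0.0082 0.0022]
time: 21.4
ee_pos: [0.5788, -0.2044, 0.0745]
eef_rot: [0.998, 0.058, 0.009, 0.002]
ft_force: [2.8, -3.5, 2.3]
width: 0.0185
t 21.45 needle 4.02 (178) TCP plate x 0.5516 y -0.2698 z 0.0746 F [ 2.8 -3.9  3.6] w 0.0182 q7 0.45
jaw angle 6.711247516494945 tilt [0.0086 0.0023]
```

```bash
python3 tab.py 517 9 8
python3 -m creep '[{"x":-0.0059,"y":-0.0007,"z":-0.002,"spin":0},{"x":-0.0121,"y":-0.0014,"z":-0.003,"spin":0},{"x":-0.0183,"y":-0.0021,"z":-0.003,"spin":0},{"x":-0.0183,"y":-0.0021,"z":-0.003,"spin":0}]'
python3 -c "
from h import *
status('n9')"
```

```text
526.0 x -0.0059 y -0.0007 z -0.0020
535.0 x -0.0121 y -0.0014 z -0.0030
544.0 x -0.0183 y -0.0021 z -0.0031
553.0 x -0.0245 y -0.0028 z -0.0022
562.0 x -0.0304 y -0.0035 z -0.0003
571.0 x -0.0360 y -0.0042 z 0.0025
580.0 x -0.0411 y -0.0048 z 0.0062
589.0 x -0.0455 y -0.0053 z 0.0106
time: 21.95
ee_pos: [0.5608, -0.2065, 0.0715]
eef_rot: [0.998, 0.059, 0.009, 0.002]
ft_force: [5.1, -3.6, 1.4]
width: 0.0183
t 22.00 needle 3.79 (179) TCP plate x 0.5335 y -0.2698 z 0.0715 F [ 3.9 -4.4  1.5] w 0.0181 q7 0.46
jaw angle 6.716671501304549 tilt [0.0089 0.0023]
```

At the same handle angle the needle now reads 3.79, against 3.30 earlier. I reverse and compare to check for hysteresis.

```bash
python3 tab.py 517 -9 5
python3 -m creep '[{"x":0.0062,"y":0.0007,"z":0.0001,"spin":0},{"x":0.0124,"y":0.0014,"z":0.001,"spin":0},{"x":0.0183,"y":0.0021,"z":0.003,"spin":0},{"x":0.0183,"y":0.0021,"z":0.003,"spin":0}]'
python3 -c "
from h import *
status('n10')
a=cv2.imread('pics/n9.png');b=cv2.imread('pics/n10.png');cv2.imwrite('pics/n11.png',np.hstack([a,b]))"
```

```text
508.0 x 0.0055 y 0.0006 z 0.0029
499.0 x 0.0105 y 0.0012 z 0.0066
490.0 x 0.0149 y 0.0017 z 0.0111
481.0 x 0.0185 y 0.0021 z 0.0162
472.0 x 0.0213 y 0.0025 z 0.0218
time: 22.5
ee_pos: [0.5774, -0.2044, 0.0729]
eef_rot: [0.998, 0.059, 0.006, 0.002]
ft_force: [-3.3, -4.9, -2.3]
width: 0.0184
t 22.55 needle 3.75 (179) TCP plate x 0.5499 y -0.2696 z 0.0728 F [-3.7 -5.  -2.6] w 0.0183 q7 0.45
jaw angle 6.712643545700671 tilt [0.0061 0.0019]
```

View pics/n11.png

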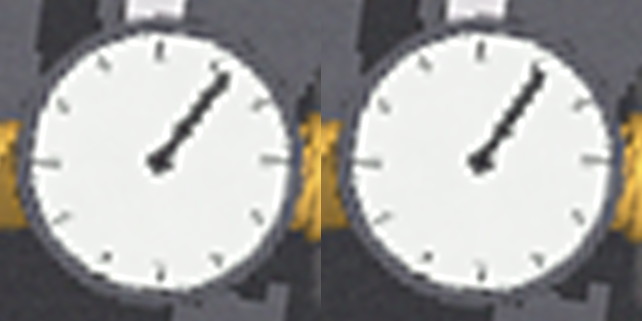

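The left picture (needle at (222,75)) and the right (needle at (541,72)) barely differ after a 24° reversal. There is either lost motion or hysteresis. I will measure the handle's own position by depth.

```bash
cat >> h.py <<'E'
def handle():
    yaw=.1155
    for cam in('side','top'):
        c=r.camera(cam);v,u=np.mgrid[:400,:640];K=c['K'];z=c['z_map']
        P=(np.stack([(u-K[0][2])/K[0][0]*z,(v-K[1][2])/K[1][1]*z,z],-1)-c['t'])@np.array(c['R'])
        X=P[...,0]*np.cos(yaw)+P[...,1]*np.sin(yaw);Y=-P[...,0]*np.sin(yaw)+P[...,1]*np.cos(yaw);Z=P[...,2]
        m=(z>0)&(Y>-.306)&(Y<-.288)&(abs(X-.536)<.062)&(Z>.04)&(Z<.17)
        if m.sum()>3: print(' handle',cam,m.sum(),'X',np.round(np.percentile(X[m],[3,50,97]),4),'z',np.round(np.percentile(Z[m],[3,50,97]),4))
E
python3 -c "
from h import *
handle()"
python3 -m creep '[{"x":0.0055,"y":0.0006,"z":0.0029,"spin":0},{"x":0.0105,"y":0.0012,"z":0.0066,"spin":0},{"x":0.0149,"y":0.0017,"z":0.0111,"spin":0},{"x":0.0149,"y":0.0017,"z":0.0111,"spin":0}]'
python3 -c "
from h import *
status();handle()"
```

```text
handle side 841 X [0.4788 0.5361 0.5908] z [0.069  0.142  0.1678]
time: 23.15
ee_pos: [0.593, -0.2027, 0.0839]
eef_rot: [0.998, 0.059, 0.007, 0.002]
ft_force: [0.5, -5.8, -5.6]
width: 0.0181
t 23.20 needle 4.15 (181) TCP plate x 0.5656 y -0.2697 z 0.0839 F [ 1.5 -6.3 -5.7] w 0.0180 q7 0.44
jaw angle 6.706422740860286 tilt [0.0068 0.0021]
 handle side 681 X [0.478  0.5402 0.5939] z [0.0786 0.1512 0.1696]
```

```bash
sed -i 's/(Z<.17)/(Z<.105)/' h.py; python3 tab.py 490 -9 6
python3 -m creep '[{"x":0.0036,"y":0.0004,"z":0.0051,"spin":0},{"x":0.0064,"y":0.0007,"z":0.0107,"spin":0},{"x":0.0064,"y":0.0007,"z":0.0107,"spin":0}]'
python3 -c "
from h import *
status();handle()"
```

```text
481.0 x 0.0036 y 0.0004 z 0.0051
472.0 x 0.0064 y 0.0007 z 0.0107
463.0 x 0.0083 y 0.0010 z 0.0167
454.0 x 0.0092 y 0.0011 z 0.0229
445.0 x 0.0091 y 0.0011 z 0.0292
436.0 x 0.0081 y 0.0009 z 0.0354
time: 23.68
ee_pos: [0.6, -0.2019, 0.0952]
eef_rot: [0.998, 0.059, 0.008, 0.002]
ft_force: [0.7, -4.2, -5.3]
width: 0.0182
t 23.73 needle 4.12 (183) TCP plate x 0.5726 y -0.2698 z 0.0951 F [ 2.4 -5.7 -4. ] w 0.0186 q7 0.44
jaw angle 6.709546028722599 tilt [0.0074 0.0022]
 handle side 77 X [0.5642 0.5698 0.5794] z [0.0825 0.0917 0.0955]
```

The handle tracks the TCP well on the side of the circle. The lag shows only at the bottom, where the load runs along the jaws, so the needle itself is a good guide. Side points put the peak at about 485°, with 4.15 at 490° and 4.12 at 472° and 481°. I move to about 485° and let go.

```bash
python3 -m creep '[{"x":-0.0015,"y":-0.0002,"z":-0.003,"spin":0},{"x":-0.0028,"y":-0.0003,"z":-0.0056,"spin":0},{"x":-0.0046,"y":-0.0005,"z":-0.0085,"spin":0},{"x":-0.0046,"y":-0.0005,"z":-0.0085,"spin":0}]'
python3 -c "
from h import *
status();handle()
from scipy.optimize import curve_fit
T=np.radians([436,463,472,481,490,247,292]);N=np.array([3.66,4.03,4.12,4.12,4.15,2.61,2.16])
p,_=curve_fit(lambda t,m,a,p:m+a*np.cos(t-p),T,N,[3.1,1,2.2]);print(p,np.degrees(p[2])+360)"
```

```text
time: 24.32
ee_pos: [0.5955, -0.2024, 0.0877]
eef_rot: [0.998, 0.059, 0.008, 0.002]
ft_force: [2.1, -3.1, 2.6]
width: 0.0185
t 24.38 needle 4.12 (176) TCP plate x 0.5683 y -0.2697 z 0.0877 F [ 0.8 -4.   3. ] w 0.0183 q7 0.44
jaw angle 6.7136066487210515 tilt [0.0085 0.0022]
 handle side 73 X [0.561  0.5659 0.576 ] z [0.0773 0.0854 0.0896]
[3.10534619 1.03561409 2.28162542] 490.7275070379866
```

```bash
python3 -m creep '[{"x":0,"y":0,"z":0,"spin":0},{"x":0,"y":0,"z":0,"spin":0},{"x":0,"y":0,"z":0,"spin":0},{"x":0,"y":0,"z":0,"spin":0},{"x":0,"y":0,"z":0.02,"spin":0},{"x":0,"y":0,"z":0.05,"spin":0},{"x":0,"y":0,"z":0.09,"spin":0},{"x":0,"y":0,"z":0.13,"spin":0},{"x":0,"y":-0.03,"z":0.17,"spin":0},{"x":0,"y":-0.08,"z":0.2,"spin":0},{"x":0,"y":-0.08,"z":0.2,"spin":0}]' 0.05
python3 -c "
from h import *
status('n12');handle()
a=shot('top','t12');b=shot('side')
o=np.hstack([cv2.resize(a['pixels'][120:320,190:490],(450,300)),cv2.resize(b['pixels'][130:350,210:466],(349,300))]);cv2.imwrite('pics/f12.png',o)"
```

```text
time: 25.85
ee_pos: [0.5948, -0.2879, 0.2923]
eef_rot: [0.998, 0.055, 0.011, 0.005]
ft_force: [0.2, 0.9, -0.3]
width: 0.0498
t 25.90 needle 4.12 (181) TCP plate x 0.5585 y -0.3515 z 0.2903 F [-0.7  0.6 -0.3] w 0.0500 q7 0.55
jaw angle 6.517332840637339 tilt [0.0098 0.0032]
 handle side 81 X [0.5612 0.5663 0.576 ] z [0.0766 0.0861 0.0901]
 handle top 79 X [0.5608 0.5684 0.5773] z [0.0811 0.0876 0.0918]
```

View pics/f12.png

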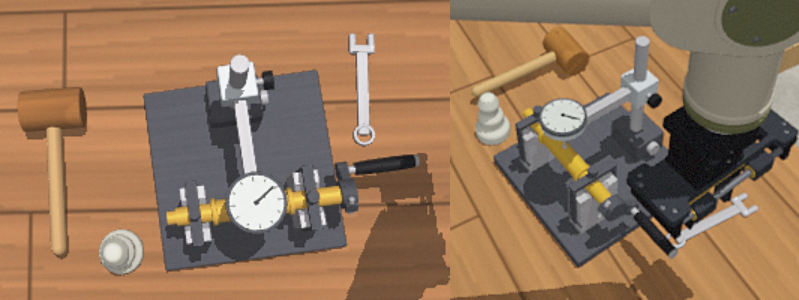

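The needle holds at 4.12 with the arm clear. The bystanders are where they were, and the handle rests at (385,165) in the view. Handing in.

```bash
python3 -c "
from bench import r
print(r.close_job());print(r.read_state()['time'])"
```

```text
the job is handed in; nothing more can be done
None
the job is handed in; nothing more can be done
```

The shaft is at its highest reading with the plunger still pressed in, and I have handed the job in; no verdict was reported.

- **Setting the indicator:** I gripped the arm and slid it down until the needle read 2.89 rad, then let go. It still read 2.88 after release.
- **Turning the shaft:** I turned the crank back through the lowest reading (about 2.1 rad) and on to the highest (about 4.15 rad). The fit to the readings taken at the sides of the handle's circle puts the high at a handle angle of about 490°.
- **Final check:** With the arm clear, the needle reads 4.12 rad. The handle sits at about 486°, an estimated 5° from the high, against 20° allowed. In the last picture the cast, spanner and mallet look unmoved. The clock stood at about 26 s of the 70 s.

Three things went less smoothly:

- **Upward pull:** it briefly reached about 10 N near the top of the circle, close to the 11 N that starts to lift the shaft. I eased the tool down at once.
- **Readings by turning direction:** near the bottom of the circle they differed by 0.3–0.5 rad with the direction of turning. I put this down to lost motion along the jaws but did not prove it, and left those readings, and the one at the top, out of the fit.
- **Joint 7:** it touched its range limit (−2.60 rad) once, so I turned the gripper back by half a turn.

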